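Make up two candle lamps

ROBOT

A 7-joint arm with a two-finger parallel gripper is mounted at the origin on the work surface. World frame = base frame: x ahead of the robot, y to its left, z up, the work surface at z = 0. Lengths are in mm, angles in rad, forces in N, time in s.
With the tool pointing down it reaches from about 350 to 900 mm from the base axis. Payload 8.1 kg.
Tool frame: the origin (TCP) lies on the centre line of the jaws, within the pads' length; the fingertips stand 14 mm ahead of it and the grasp point (between the pads) lies 5 mm behind it (env.finger_overhang is the distance from the TCP to the fingertips, in mm); z points along the fingers, y is the line along which they close (so a half turn about z gives the same grasp; the last joint's range is limited). The gripper opens to 92 mm and grips with 3 to 60 N. Pads are 19 mm wide; open, the fingers measure 130 mm over their backs; the gripper's body (75 mm by 190 mm) begins 47 mm behind the grasp point.
Start: joints at [-1.346, 0.434, 0.025, 1.573, -0.012, 1.134, -0.075], TCP at [201.253, 591.725, 240.742] pointing down, gripper open.
Joint ranges: [-2.62, 2.62], [-0.44, 2.09], [-1.27, 1.32], [0.08, 2.57], [-1.32, 4.46], [0.12, 2], [-2.74, 2.74]. Speed limits (rad/s): [2.22, 2.22, 3.01, 3.01, 3.14, 3.14, 3.14].

INTERFACE

Orientations are given as a 3x3 rotation matrix whose columns are the frame's x, y, z axes.
In Python, from cell import monitor, capture, camera_info, job, finder, env gives the robot as it stands.
- The arm moves only by the tool carry_out, never from a script. Its argument "moves" is a list that holds one entry, the list of rows, each a list of 7 numbers: the turn, a rotation vector about the world's x, y, z each as a share of 180 degrees, from -1 to 1, then the shift along the world's x, y, z each as a share of 40 cm, from -1 to 1, then the closure, from -1 (fully open) to 1 (shut). A call has 1 to 12 rows; each row is the pose to reach, as a shift and turn from the pose commanded when the call began, turning the shorter way round; what a row does not reach only later rows make up. A row lasts 1/10 s, in which the tool goes at most 50 mm and 8.59 degrees, less where a joint would pass 70% of its speed; a pose out of reach is approached as far as the arm can. A call with a number of a shift or a turn outside -1 to 1 is refused whole. A call with a gripper value outside its range is refused whole. The fingers move at their own pace and stop on an object; "squeeze" is the grip in N (left out, the last holds). Time passes only in rows, so rows that repeat a pose let the fingers close. It gives the time, the measured TCP pose, the force, the opening and the grip force at its end, in the units of the state.
- monitor.get_obs(): the state, without advancing time (a new reading comes with each control period).
- capture(name): name is "scene" or "top" or "wrist"; returns the picture (480x640x3 uint8, red, green, blue); there is no depth.
- camera_info(name): a dict with "vertical_fov" (degrees; the focal length in pixels is half the picture's height over the tangent of half this angle, whatever the lens; pixels are square), "cx", "cy" (the principal point, pixels), "world_from_camera" (4x4, takes a point from camera to world coordinates); the wrist camera has in their place "T_tool_cam" (4x4, takes a point from camera to tool coordinates, whose origin is the TCP and whose axes are the flange's). Camera axes: x right, y up, looking along -z (the intrinsics and any distortion apply to the point x, -y, -z); pixel columns grow to the right and rows downward; lengths in mm; the calibration is good to about 2 mm. A picture is of the moment at which its call begins: read the wrist's pose just before it. camera_info takes no time and is no camera call.
- job.finish_job(): hands the job in; it is judged then, once.
Trained networks look in the newest picture that a camera, given by its name, has taken for a name from the list of things; names that differ only in an ending like _2 or _b are one class to them, and where a whole thing is asked for, a point or a joint stands for the part that bears it (a point fixed in the world has none). Each returns a list of dicts, best first, with "conf" (0 to 1); they miss things now and then, are a little off and sometimes report something else, mostly with a low value. They report only what shows in the picture. A call takes as long as a camera call.
- finder.recognise(camera, label): "point" ([x, y, z] in mm, in the coordinates of the camera as it stood for that picture, good to about 4 mm: the middle of the surface that is visible of it).
- finder.silhouettes(camera, label): "mask" (480x640 bool, what is visible of it).
- finder.landmark_of(camera, label): "point" ([x, y, z] in mm, in the coordinates of the camera as it stood for that picture, good to about 4 mm: a listed point, or the origin of a listed thing).
The state is a dict: "time": time; "qpos": joint angles; "joint_velocities": joint speeds; "tau": joint torques, N m; "tcp_pos": TCP position; "tcp_rot": TCP orientation; "ft_force": force on the tool from outside, world axes, zero at the start; "torque": the same for the moment, N m; "gripper_width": finger opening in mm; "gripper_force": force on a finger pad.
Only numpy, scipy, OpenCV 4.12 (cv2) and the standard library are available. Lean on these libraries where they do the work, as an engineer would, in place of code of your own. Each camera call takes 0.05 s, during which the arm holds its last target. There are 200 camera calls.

TASK

Make up the two candle lamps: stand the thick candle in the recess of the wide holder and the slim candle in the recess of the small holder, and put the wide glass chimney on the wide holder and the narrow one on the small holder, so that each glass stands upright around its candle, flat on the plate inside the raised rim. In each lamp the candle goes in first and the glass is lowered over it afterwards. Set every piece down rather than dropping it, knock nothing over, and leave the matchbox, the remote control and the lotion bottle where they are.

Things in the scene. Friction and masses are not known exactly. Their poses are not given: they have to be found in the camera images.
- wide_holder: the wider of the two round dark-iron candle holders: a low plate 100 mm across that stays put on the table. Its flat plate is 16 mm above the table; in its middle is a round recess 52 mm across and 8 mm deep (recess floor 8 mm above the table), for the thick candle; around its edge runs a raised rim, 88 mm across inside, 4 mm above the plate (top 20 mm above the table). Origin: centre of the underside, on the table, z up
- small_holder: the smaller round dark-iron candle holder, 82 mm across, likewise fixed: flat plate 16 mm above the table, round recess in the middle 32 mm across and 8 mm deep (recess floor 8 mm above the table), for the slim candle; raised rim 70 mm across inside, 4 mm above the plate (top 20 mm above the table). Origin: centre of the underside, z up
- thick_candle: the thick cream wax candle, a cylinder 44 mm across and 80 mm tall with a short black wick, standing upright, about 110 g. Origin: centre of its foot, z up along it
- slim_candle: the slim cream wax candle, a cylinder 24 mm across and 90 mm tall with a short black wick, standing upright, about 40 g. Origin: centre of its foot, z up along it
- wide_glass: the wide glass chimney: a plain tube of smoke-grey see-through glass open at both ends, 66 mm across outside, 60 mm inside, 130 mm tall, standing upright, about 190 g. Origin: centre of its lower end, z up along its axis
- narrow_glass: the narrow glass chimney: a plain tube of smoke-grey see-through glass open at both ends, 48 mm across outside, 42 mm inside, 120 mm tall, standing upright, about 120 g. Origin: centre of its lower end, z up along its axis
- matchbox: bystander: a closed household matchbox lying flat, 110 x 64 x 20 mm (x, y, z), brown card with a red band along its sides, somewhere among the other things. Origin: centre of its underside, x along it
- remote: bystander: a black remote control lying flat at the left of the work, 170 x 46 x 18 mm. Origin: centre of its underside, x along it
- lotion: bystander: a white pump bottle at the right of the work, 56 mm across, 186 mm tall, its spout reaching 38 mm from the axis. Origin: centre of its underside, z up

How it is judged:
By the outcome, as a careful person would: the job done as asked, in the order asked, and still so for the second after the job is handed in, with the robot touching nothing.
It also fails if it takes over 112 s, if anything falls off the work surface, if the arm or the gripper's body presses on something with over 40 N, if the wrist force passes 120 N, or if a joint passes its speed limit or range.

## Working session

There is one attempt and no reset: what is moved stays moved. The work goes in short steps, Python scripts to look and compute and a tool call to move; the robot and the scene stay as the last step left them, time stands still between calls to the robot, and variables do not carry over. Pictures are saved under pics/ and viewed, at most 14 in all, crops included, and the job is handed in when it is done.

Besides the shell and the picture viewer there is one more tool, called after "Emit:" as name(argument=value, ...) on one line, values as JSON. carry_out: Moves the arm, as the interface text tells. Its arguments: {"type":"object","properties":{"moves":{"type":"array"},"squeeze":{"type":"number"}},"required":["moves"]}

```bash
mkdir -p pics; ls
cat > h.py <<'E'
import numpy as np, cv2
from cell import monitor, capture, camera_info, job, finder, env
def save(n,f):
    im=capture(n); cv2.imwrite('pics/'+f,im[:,:,::-1]); return im
def W(n,o=None):
    c=camera_info(n)
    if n!='wrist': return np.array(c['world_from_camera'])
    T=np.eye(4);T[:3,:3]=o['tcp_rot'];T[:3,3]=o['tcp_pos']
    return T@np.array(c['T_tool_cam'])
def tw(M,p): return (M@np.r_[p,1])[:3]
L=['wide_holder','small_holder','thick_candle','slim_candle','wide_glass','narrow_glass','matchbox','remote','lotion']
E
cat > a.py <<'E'
from h import *
print(monitor.get_obs(), env.finger_overhang)
for n in ['top','scene']:
    save(n,n+'0.png'); M=W(n); c=camera_info(n); print(n,{k:v for k,v in c.items() if k!='world_from_camera'},M.round(3).tolist())
    for l in L:
        for f in ['landmark_of','recognise']:
            print(l,f[:4],[(round(r['conf'],2),tw(M,r['point']).round().tolist()) for r in getattr(finder,f)(n,l)[:2]])
E
python3 a.py
```

```text
pics
{'time': 0.0, 'qpos': array([-1.34562359,  0.43522031,  0.02492201,  1.57409484, -0.01158737,
        1.13397406, -0.07509812]), 'joint_velocities': array([-0.00089449,  0.00085004,  0.00062118,  0.00063101, -0.00108278,
       -0.00111225,  0.0012611 ]), 'tau': array([-7.05934308e-04, -6.67835927e+01,  9.84759629e-01, -3.14475989e+01,
       -6.05568825e-02,  4.20987722e-02,  1.91971912e-04]), 'tcp_pos': array([201.08201969, 591.25983605, 239.94688514]), 'tcp_rot': array([[-9.46756497e-01,  3.21950300e-01, -3.73661672e-04],
       [ 3.21950490e-01,  9.46755308e-01, -1.50637800e-03],
       [-1.31212678e-04, -1.54647372e-03, -9.99998796e-01]]), 'ft_force': array([ 0.37934444, -0.500634  ,  0.33425321]), 'torque': array([ 0.00296298, -0.04293882,  0.02035463]), 'gripper_force': 0.0, 'gripper_width': 91.35729446869544} 14.0
top {'vertical_fov': 43.93084674657416, 'cx': 321.05398889190553, 'cy': 240.36298287644388} [[0.007, 0.989, -0.145, 325.878], [-1.0, 0.006, -0.002, -15.109], [-0.001, 0.145, 0.989, 1529.718], [0.0, 0.0, 0.0, 1.0]]
wide_holder land [(0.91, [442.0, -109.0, 1.0]),
[... 1505 characters left out ...]
]), (0.33, [449.0, -104.0, 13.0])]
slim_candle land [(0.77, [616.0, 183.0, -1.0]), (0.31, [447.0, 287.0, -6.0])]
slim_candle reco [(0.83, [625.0, 181.0, 51.0])]
wide_glass land [(0.84, [455.0, 85.0, -1.0])]
wide_glass reco [(0.66, [480.0, 83.0, 83.0])]
narrow_glass land [(0.97, [624.0, 6.0, -4.0])]
narrow_glass reco [(0.71, [645.0, 5.0, 73.0])]
matchbox land [(0.74, [444.0, 289.0, -6.0])]
matchbox reco [(0.82, [462.0, 283.0, 16.0]), (0.19, [622.0, -186.0, 51.0])]
remote land [(0.86, [490.0, 470.0, 4.0])]
remote reco [(0.78, [506.0, 466.0, 17.0])]
lotion land [(0.93, [538.0, -484.0, -2.0]), (0.63, [454.0, 83.0, -5.0])]
lotion reco [(0.97, [556.0, -476.0, 84.0]), (0.71, [621.0, -188.0, 52.0])]
```

View pics/top0.png

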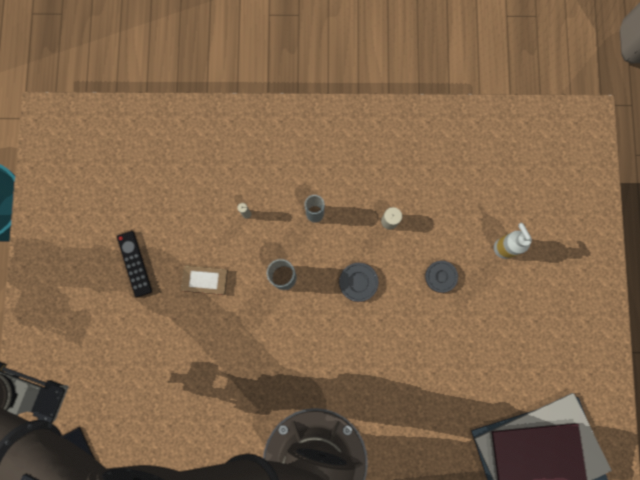

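View pics/scene0.png

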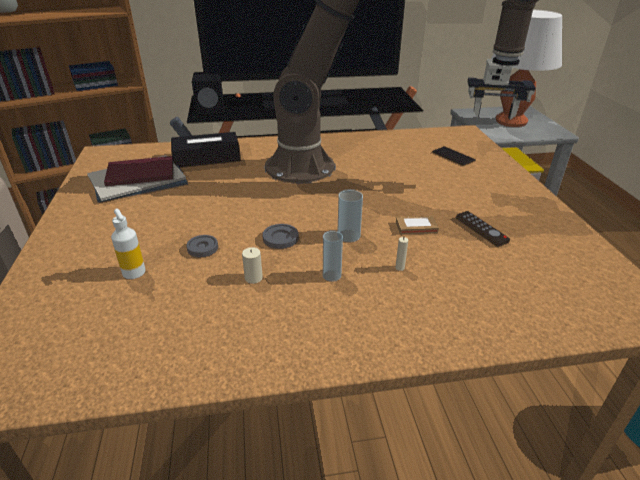

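The top view shows the slim candle at (242,208), narrow glass (314,207), thick candle (393,217), wide glass (281,274), wide holder (359,283) and small holder (442,277). The scene view agrees, and both match the network estimates. Next I'll move over the slim candle.

Emit:
carry_out(moves=[[[0, 0, 0, 0.1, -0.1, 0.1, -1], [0, 0, 0, 0.2, -0.2, 0.15, -1], [0, 0, 0, 0.3, -0.3, 0.15, -1], [0, 0, 0, 0.4, -0.4, 0.15, -1], [0, 0, 0, 0.5, -0.5, 0.15, -1], [0, 0, 0, 0.6, -0.6, 0.15, -1], [0, 0, 0, 0.7, -0.7, 0.15, -1], [0, 0, 0, 0.8, -0.8, 0.15, -1], [0, 0, 0, 0.9, -0.9, 0.15, -1], [0, 0, 0, 1, -1, 0.15, -1], [0, 0, 0, 1, -1, 0.15, -1], [0, 0, 0, 1, -1, 0.15, -1]]], squeeze=10)

```text
time: 3.1
tcp_pos: [603.8, 187.3, 300.8]
tcp_rot: [[-0.945, 0.326, 0.001], [0.326, 0.945, -0.002], [-0.002, -0.001, -1.0]]
ft_force: [-0.0, 0.9, -0.0]
gripper_width: 91.3
gripper_force: 0.0
```

```bash
cat > w.py <<'E'
from h import *
import sys
o=monitor.get_obs(); M=W('wrist',o); save('wrist',sys.argv[1])
print(o['time'],o['tcp_pos'].round(1),o['tcp_rot'].round(3).tolist(),o['gripper_width'],o['ft_force'].round(1),M[:3,3].round())
c=camera_info('wrist'); f=240/np.tan(np.radians(c['vertical_fov']/2))
def ray(u,v,z):
    d=M[:3,:3]@np.array([(u-c['cx'])/f,-(v-c['cy'])/f,-1]); t=(z-M[2,3])/d[2]; return M[:3,3]+t*d
def px(p):
    q=np.linalg.inv(M)@np.r_[p,1]; return c['cx']+f*q[0]/-q[2], c['cy']-f*q[1]/-q[2]
# fit the silhouette of a cylinder (r,h) standing at (x,y) by IoU of convex hulls
from scipy.optimize import minimize
from cell import finder
S={'thick_candle':(22,0,80),'slim_candle':(12,0,90),'wide_glass':(33,0,130),'narrow_glass':(24,0,120),'wide_holder':(50,0,20),'small_holder':(41,0,20)}
def fit(l,x0,base=None):
    r,b,h=S[l]; b=b if base is None else base
    m=finder.silhouettes('wrist',l)
    if not m: return None
    mk=np.array(m[0]['mask']).astype(np.uint8)
    a=np.linspace(0,2*np.pi,48)
    def cost(p):
        P=np.array([px([p[0]+r*np.cos(t),p[1]+r*np.sin(t),z]) for z in (b,b+h) for t in a],np.float32)
        k=np.zeros((480,640),np.uint8); H=cv2.convexHull(P)
        cv2.fillConvexPoly(k,np.round(H*16).astype(np.int32),1,shift=4)
        return -(k&mk).sum()/max((k|mk).sum(),1)
    R=minimize(cost,x0,method='Nelder-Mead',options=dict(initial_simplex=np.array([x0,np.add(x0,[6,0]),np.add(x0,[0,6])]),xatol=.1,fatol=1e-4))
    v,u=np.nonzero(mk)
    return m[0]['conf'],R.x.round(1).tolist(),round(-R.fun,3),(u.min(),u.max(),v.min(),v.max())
for a in sys.argv[2:]:
    l,x,y=a.split(',')
    print(l,fit(l,[float(x),float(y)]),[(round(r['conf'],2),tw(M,r['point']).round(1).tolist()) for r in finder.landmark_of('wrist',l)[:2]])
E
python3 w.py w1.png slim_candle,617,184; python3 -c "
from h import *
print(camera_info('wrist'))"
```

```text
3.1 [603.8 187.3 300.8] [[-0.945, 0.326, 0.001], [0.326, 0.945, -0.002], [-0.002, -0.001, -1.0]] 91.33232163656822 [-0.   0.9 -0. ] [529. 213. 445.]
slim_candle (0.91, [627.5, 209.5], np.float64(-0.0), (np.int64(310), np.int64(332), np.int64(205), np.int64(242))) [(0.76, [619.0, 181.6, 3.8])]
{'vertical_fov': 67.98155415480778, 'cx': 319.5348300564804, 'cy': 244.99405697026634, 'T_tool_cam': array([[ 7.06793270e-04,  9.56713188e-01,  2.91031573e-01,
         7.91582800e+01],
       [ 9.99999024e-01, -3.25562398e-04, -1.35835001e-03,
        -3.69414875e-01],
       [-1.20480243e-03,  2.91032249e-01, -9.56712485e-01,
        -1.44077455e+02],
       [ 0.00000000e+00,  0.00000000e+00,  0.00000000e+00,
         1.00000000e+00]])}w.py:24: RuntimeWarning: overflow encountered in scalar negative
  return -(k&mk).sum()/max((k|mk).sum(),1)
```

```bash
sed -i 's/return -(k&mk).sum()/return -float((k\&mk).sum())/' w.py; python3 w.py w2.png slim_candle,617,184
```

```text
3.25 [602.5 189.1 300.4] [[-0.945, 0.326, 0.0], [0.326, 0.945, -0.001], [-0.001, -0.001, -1.0]] 91.75952129186214 [ 0.2  0.3 -0.4] [528. 215. 444.]
slim_candle (0.73, [619.6, 184.5], np.float64(0.874), (np.int64(309), np.int64(331), np.int64(208), np.int64(244))) [(0.65, [616.1, 184.3, 1.3])]
```

View pics/w1.png

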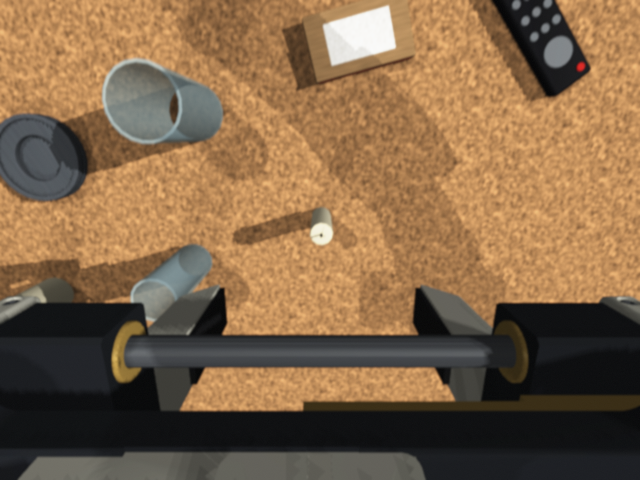

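The wrist image shows the slim candle's top at (321,235), clear of everything around it. I'll go lower and check again.

Emit:
carry_out(moves=[[[0, 0, 0, 0.045, -0.018, -0.1, -1], [0, 0, 0, 0.045, -0.018, -0.2, -1], [0, 0, 0, 0.045, -0.018, -0.3, -1], [0, 0, 0, 0.045, -0.018, -0.35, -1], [0, 0, 0, 0.045, -0.018, -0.35, -1], [0, 0, 0, 0.045, -0.018, -0.35, -1], [0, 0, 0, 0.045, -0.018, -0.35, -1]]])

```text
time: 4.1
tcp_pos: [620.1, 185.6, 162.8]
tcp_rot: [[-0.947, 0.321, 0.003], [0.321, 0.947, 0.001], [-0.002, 0.002, -1.0]]
ft_force: [0.9, -0.1, 0.6]
gripper_width: 92.0
gripper_force: 0.0
```

```bash
python3 w.py w3.png slim_candle,617,184
```

```text
4.1 [620.1 185.6 162.8] [[-0.947, 0.321, 0.003], [0.321, 0.947, 0.001], [-0.002, 0.002, -1.0]] 92.04897980036021 [ 0.9 -0.1  0.6] [545. 210. 307.]
slim_candle (0.97, [618.1, 183.9], np.float64(0.902), (np.int64(299), np.int64(334), np.int64(217), np.int64(280))) [(0.97, [615.7, 184.4, -0.0])]
```

Emit:
carry_out(moves=[[[0, 0, 0, -0.003, 0, -0.1, -1], [0, 0, 0, -0.003, 0, -0.2, -1], [0, 0, 0, -0.003, 0, -0.258, -1], [0, 0, 0, -0.003, 0, -0.258, -1], [0, 0, 0, -0.003, 0, -0.258, -1], [0, 0, 0, -0.003, 0, -0.258, 1], [0, 0, 0, -0.003, 0, -0.258, 1], [0, 0, 0, -0.003, 0, -0.258, 1], [0, 0, 0, -0.003, 0, -0.258, 1], [0, 0, 0, -0.003, 0, -0.258, 1], [0, 0, 0, -0.003, 0, -0.258, 1], [0, 0, 0, -0.003, 0, -0.258, 1]]], squeeze=10)

```text
time: 5.45
tcp_pos: [618.0, 184.5, 57.5]
tcp_rot: [[-0.947, 0.322, -0.0], [0.322, 0.947, -0.0], [0.0, -0.0, -1.0]]
ft_force: [-0.7, 0.7, 0.8]
gripper_width: 40.5
gripper_force: 0.0
```

Emit:
carry_out(moves=[[[0, 0, 0, 0, 0, 0, 1], [0, 0, 0, 0, 0, 0, 1], [0, 0, 0, 0, 0, 0, 1], [0, 0, 0, 0, 0, 0, 1], [0, 0, 0, 0, 0, 0, 1], [0, 0, 0, 0, 0, 0.02, 1], [0, 0, 0, 0, 0, 0.1, 1], [0, 0, 0, 0, 0, 0.2, 1], [0, 0, 0, 0, 0, 0.3, 1], [0, 0, 0, 0, 0, 0.4, 1], [0, 0, 0, 0, 0, 0.48, 1], [0, 0, 0, 0, 0, 0.48, 1]]])

```text
time: 6.65
tcp_pos: [620.5, 185.0, 255.6]
tcp_rot: [[-0.947, 0.322, 0.009], [0.322, 0.947, 0.003], [-0.007, 0.006, -1.0]]
ft_force: [0.6, -0.0, 0.1]
gripper_width: 24.0
gripper_force: 10.0
```

```bash
python3 w.py w4.png
```

```text
6.65 [620.5 185.  255.6] [[-0.947, 0.322, 0.009], [0.322, 0.947, 0.003], [-0.007, 0.006, -1.0]] 23.981422530057216 [ 0.6 -0.   0.1] [544. 210. 399.]
```

View pics/w4.png

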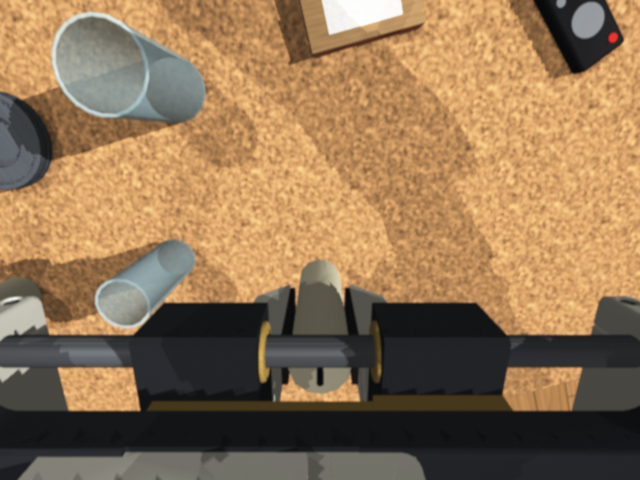

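The slim candle is held upright; its wick is at (320,375) and its foot at about (320,262). Carrying it to the small holder.

Emit:
carry_out(moves=[[[0, 0, 0, -0.02, -0.1, 0.02, 1], [0, 0, 0, -0.05, -0.2, 0.02, 1], [0, 0, 0, -0.07, -0.3, 0.02, 1], [0, 0, 0, -0.1, -0.4, 0.02, 1], [0, 0, 0, -0.12, -0.5, 0.02, 1], [0, 0, 0, -0.15, -0.6, 0.02, 1], [0, 0, 0, -0.17, -0.7, 0.02, 1], [0, 0, 0, -0.2, -0.8, 0.02, 1], [0, 0, 0, -0.22, -0.9, 0.02, 1], [0, 0, 0, -0.25, -1, 0.02, 1]]])

```text
time: 7.7
tcp_pos: [517.1, -216.6, 256.6]
tcp_rot: [[-0.947, 0.322, -0.001], [0.322, 0.947, 0.001], [0.002, 0.0, -1.0]]
ft_force: [0.9, -0.2, -1.1]
gripper_width: 23.7
gripper_force: 10.0
```

Emit:
carry_out(moves=[[[0, 0, 0, -0.03, -0.1, 0, 1], [0, 0, 0, -0.05, -0.2, 0, 1], [0, 0, 0, -0.07, -0.27, 0, 1], [0, 0, 0, -0.07, -0.27, 0, 1], [0, 0, 0, -0.07, -0.27, 0, 1], [0, 0, 0, -0.07, -0.27, 0, 1], [0, 0, 0, -0.07, -0.27, 0, 1]]])

```text
time: 8.4
tcp_pos: [490.6, -321.9, 257.2]
tcp_rot: [[-0.947, 0.32, -0.0], [0.32, 0.947, 0.001], [0.001, 0.001, -1.0]]
ft_force: [0.3, 0.3, 0.1]
gripper_width: 23.6
gripper_force: 10.0
```

```bash
python3 w.py w5.png small_holder,458,-320 wide_holder,443,-105
```

```text
8.4 [ 490.6 -321.9  257.2] [[-0.947, 0.32, -0.0], [0.32, 0.947, 0.001], [0.001, 0.001, -1.0]] 23.649645356970893 [0.3 0.3 0.1] [ 416. -297.  401.]
small_holder (0.84, [458.7, -319.2], np.float64(0.949), (np.int64(274), np.int64(349), np.int64(144), np.int64(220))) [(0.75, [458.6, -319.3, 1.0])]
wide_holder (0.93, [442.9, -107.7], np.float64(0.965), (np.int64(451), np.int64(558), np.int64(46), np.int64(152))) [(0.56, [442.4, -104.2, 0.1])]
```

View pics/w5.png

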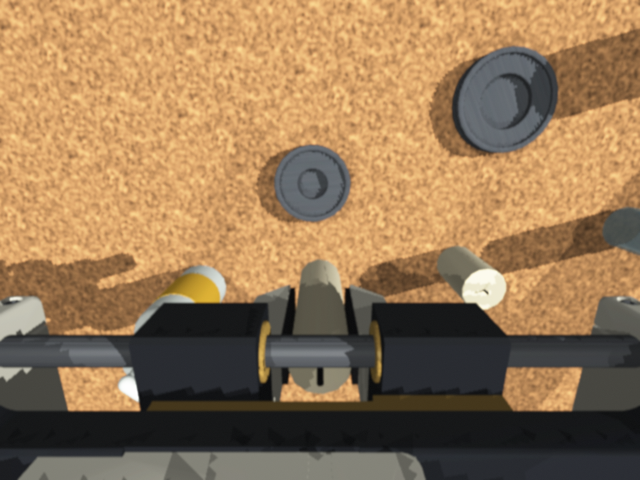

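Both holders are clear: small at (312,183), wide at (505,100). Next I'll check where the held candle's foot sits.

```bash
cat > foot.py <<'E'
import sys; l=sys.argv[2]; tz=float(sys.argv[3]); sys.argv=sys.argv[:2]
exec(open('w.py').read())
r,_,h=S[l]; m=finder.silhouettes('wrist',l)
T=M@np.linalg.inv(np.array(c['T_tool_cam']))
for q in m[:2]:
    v,u=np.nonzero(q['mask']); k=[u[v==t].mean().round() for t in (v.min()+4,)]
    print(q['conf'],u.min(),u.max(),v.min(),v.max(),k)
for off in (-6,-4,-2,0,2,4):
    f1=[px(tw(T,[off+r*np.cos(a),r*np.sin(a),tz])) for a in np.linspace(0,6.28,60)]
    f2=[px(tw(T,[off+r*np.cos(a),r*np.sin(a),tz-h])) for a in np.linspace(0,6.28,60)]
    print(off,'foot top row %.1f'%min(p[1] for p in f1),'top low row %.1f'%max(p[1] for p in f2), 'foot cols',np.round([min(p[0] for p in f1),max(p[0] for p in f1)]))
E
python3 foot.py w6.png slim_candle 57.5
python3 -c "
import cv2
i=cv2.imread('pics/w6.png')[245:285,280:360];cv2.imwrite('pics/c6.png',cv2.resize(i,None,fx=8,fy=8,interpolation=0))"
```

```text
8.65 [ 490.3 -323.   257.6] [[-0.947, 0.321, 0.0], [0.321, 0.947, 0.0], [-0.0, 0.0, -1.0]] 23.98136537472878 [ 0.8  0.3 -0.4] [ 415. -298.  402.]
0.92 289 350 259 393 [np.float64(319.0)]
-6 foot top row 263.8 top low row 404.4 foot cols [300. 339.]
-4 foot top row 260.7 top low row 400.0 foot cols [300. 339.]
-2 foot top row 257.5 top low row 395.6 foot cols [300. 339.]
0 foot top row 254.4 top low row 391.2 foot cols [300. 339.]
2 foot top row 251.2 top low row 386.7 foot cols [300. 339.]
4 foot top row 248.0 top low row 382.1 foot cols [300. 340.]
```

View pics/c6.png

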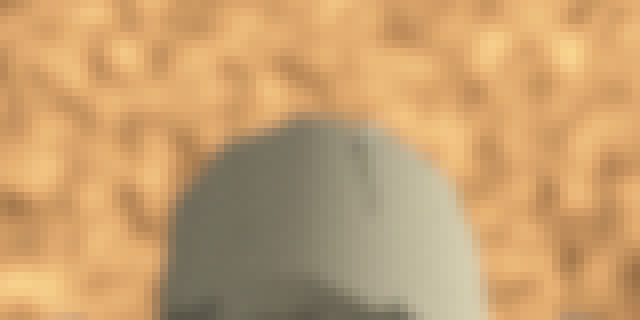

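Emit:
carry_out(moves=[[[0, 0, 0, -0.085, 0.012, 0, 1], [0, 0, 0, -0.085, 0.012, -0.1, 1], [0, 0, 0, -0.085, 0.012, -0.2, 1], [0, 0, 0, -0.085, 0.012, -0.3, 1], [0, 0, 0, -0.085, 0.012, -0.38, 1], [0, 0, 0, -0.085, 0.012, -0.42, 1], [0, 0, 0, -0.085, 0.012, -0.42, 1], [0, 0, 0, -0.085, 0.012, -0.42, 1], [0, 0, 0, -0.085, 0.012, -0.42, 1]]])

```text
time: 9.65
tcp_pos: [456.8, -319.2, 90.8]
tcp_rot: [[-0.947, 0.322, 0.002], [0.322, 0.947, -0.001], [-0.002, -0.0, -1.0]]
ft_force: [0.8, 0.8, 0.0]
gripper_width: 23.6
gripper_force: 10.0
```

```bash
python3 foot.py w7.png slim_candle 57.5;  python3 -c "
import cv2
i=cv2.imread('pics/w7.png')[170:320,220:420];cv2.imwrite('pics/c7.png',cv2.resize(i,None,fx=4,fy=4,interpolation=0))"
```

```text
9.65 [ 456.8 -319.2   90.8] [[-0.947, 0.322, 0.002], [0.322, 0.947, -0.001], [-0.002, -0.0, -1.0]] 23.630202016844777 [0.8 0.8 0. ] [ 382. -294.  235.]
0.7 289 349 260 393 [np.float64(320.0)]
-6 foot top row 263.8 top low row 404.4 foot cols [300. 339.]
-4 foot top row 260.7 top low row 400.0 foot cols [300. 339.]
-2 foot top row 257.5 top low row 395.6 foot cols [300. 339.]
0 foot top row 254.4 top low row 391.1 foot cols [300. 339.]
2 foot top row 251.2 top low row 386.7 foot cols [300. 339.]
4 foot top row 248.0 top low row 382.1 foot cols [300. 340.]
```

View pics/c7.png

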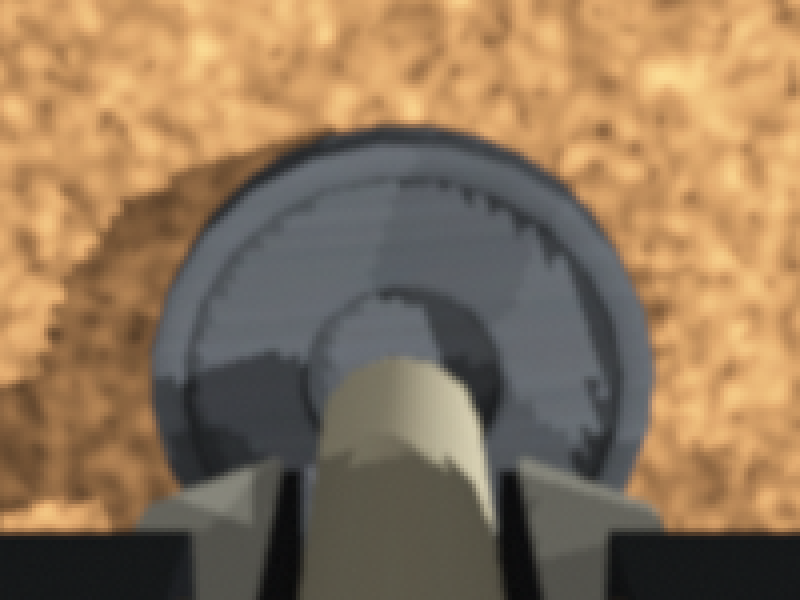

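Close view: recess centre at about column 321, and the candle foot is about 2 mm short of it. I'll correct that and lower gently.

Emit:
carry_out(moves=[[[0, 0, 0, -0.005, 0.002, 0, 1], [0, 0, 0, -0.005, 0.002, -0.01, 1], [0, 0, 0, -0.005, 0.002, -0.02, 1], [0, 0, 0, -0.005, 0.002, -0.03, 1], [0, 0, 0, -0.005, 0.002, -0.04, 1], [0, 0, 0, -0.005, 0.002, -0.045, 1], [0, 0, 0, -0.005, 0.002, -0.05, 1], [0, 0, 0, -0.005, 0.002, -0.055, 1], [0, 0, 0, -0.005, 0.002, -0.058, 1], [0, 0, 0, -0.005, 0.002, -0.058, 1], [0, 0, 0, -0.005, 0.002, -0.058, 1]]])

```text
time: 10.85
tcp_pos: [454.1, -318.0, 66.4]
tcp_rot: [[-0.947, 0.322, 0.0], [0.322, 0.947, -0.0], [-0.0, -0.0, -1.0]]
ft_force: [1.0, -0.1, 0.1]
gripper_width: 23.4
gripper_force: 10.0
```

```bash
python3 foot.py w8.png slim_candle 57.5 | head -2
```

```text
10.85 [ 454.1 -318.    66.4] [[-0.947, 0.322, 0.0], [0.322, 0.947, -0.0], [-0.0, -0.0, -1.0]] 23.44295714873424 [ 1.  -0.1  0.1] [ 379. -293.  210.]
0.71 289 350 260 392 [np.float64(319.0)]
```

Emit:
carry_out(moves=[[[0, 0, 0, 0, 0, -0.002, 1], [0, 0, 0, 0, 0, -0.002, 1], [0, 0, 0, 0, 0, -0.002, -1], [0, 0, 0, 0, 0, -0.002, -1], [0, 0, 0, 0, 0, -0.002, -1], [0, 0, 0, 0, 0, -0.002, -1], [0, 0, 0, 0, 0, -0.002, -1], [0, 0, 0, 0, 0, -0.002, -1], [0, 0, 0, 0, 0, 0.1, -1], [0, 0, 0, 0, 0, 0.2, -1], [0, 0, 0, 0, 0, 0.3, -1], [0, 0, 0, 0, 0, 0.46, -1]]])

```text
time: 12.15
tcp_pos: [453.2, -317.3, 237.1]
tcp_rot: [[-0.947, 0.322, -0.002], [0.322, 0.947, 0.001], [0.002, 0.0, -1.0]]
ft_force: [1.1, 0.2, -0.2]
gripper_width: 91.5
gripper_force: 0.0
```

```bash
sed -i "s/print(l,fit(l,\[float(x),float(y)\])/b=8 if l in sys.argv[0:0] else None\n    print(l,fit(l,[float(x),float(y)])/" w.py; python3 w.py w9.png slim_candle,457,-319 thick_candle,604,-190
```

```text
12.15 [ 453.2 -317.3  237.1] [[-0.947, 0.322, -0.002], [0.322, 0.947, 0.001], [0.002, 0.0, -1.0]] 91.54576207983041 [ 1.1  0.2 -0.2] [ 378. -292.  381.]
slim_candle (0.85, [457.5, -319.2], np.float64(0.921), (np.int64(306), np.int64(333), np.int64(207), np.int64(252))) [(0.73, [454.2, -317.8, 7.5])]
thick_candle (0.23, [604.0, -190.0], np.float64(0.0), (np.int64(462), np.int64(571), np.int64(84), np.int64(190))) [(0.81, [605.9, -189.0, 3.2])]
```

View pics/w9.png

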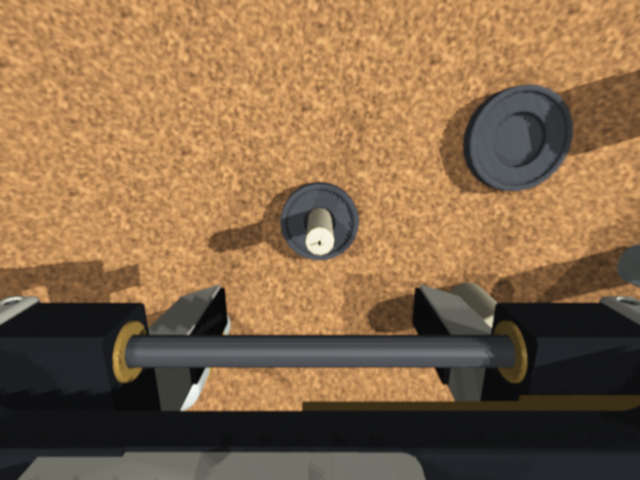

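The slim candle stands upright in the recess, its top at (320,241). Next is the thick candle.

Emit:
carry_out(moves=[[[0, 0, 0, 0.08, 0.07, 0, -1], [0, 0, 0, 0.16, 0.14, 0, -1], [0, 0, 0, 0.24, 0.21, -0.04, -1], [0, 0, 0, 0.32, 0.28, -0.08, -1], [0, 0, 0, 0.375, 0.32, -0.12, -1], [0, 0, 0, 0.375, 0.32, -0.2, -1], [0, 0, 0, 0.375, 0.32, -0.22, -1], [0, 0, 0, 0.375, 0.32, -0.22, -1], [0, 0, 0, 0.375, 0.32, -0.22, -1]]])

```text
time: 13.3
tcp_pos: [603.5, -191.0, 148.8]
tcp_rot: [[-0.946, 0.324, -0.0], [0.324, 0.946, -0.0], [0.0, -0.0, -1.0]]
ft_force: [0.3, 0.2, 0.9]
gripper_width: 91.5
gripper_force: 0.0
```

```bash
python3 w.py w10.png thick_candle,604,-190
```

```text
13.3 [ 603.5 -191.   148.8] [[-0.946, 0.324, -0.0], [0.324, 0.946, -0.0], [0.0, -0.0, -1.0]] 91.49454618570213 [0.3 0.2 0.9] [ 529. -166.  293.]
thick_candle (0.96, [601.9, -189.4], np.float64(0.935), (np.int64(288), np.int64(355), np.int64(208), np.int64(295))) [(0.69, [604.8, -188.8, 1.1])]
```

Emit:
carry_out(moves=[[[0, 0, 0, -0.003, 0.001, -0.1, -1], [0, 0, 0, -0.003, 0.001, -0.2, -1], [0, 0, 0, -0.003, 0.001, -0.24, -1], [0, 0, 0, -0.003, 0.001, -0.24, -1], [0, 0, 0, -0.003, 0.001, -0.24, 1], [0, 0, 0, -0.003, 0.001, -0.24, 1], [0, 0, 0, -0.003, 0.001, -0.24, 1], [0, 0, 0, -0.003, 0.001, -0.24, 1], [0, 0, 0, -0.003, 0.001, -0.24, 1], [0, 0, 0, -0.003, 0.001, -0.24, 1], [0, 0, 0, -0.003, 0.001, -0.24, 1], [0, 0, 0, -0.003, 0.001, -0.24, 1]]], squeeze=15)

```text
time: 14.65
tcp_pos: [602.9, -189.5, 52.5]
tcp_rot: [[-0.947, 0.322, 0.0], [0.322, 0.947, 0.0], [-0.0, 0.0, -1.0]]
ft_force: [-0.7, -0.0, 1.8]
gripper_width: 43.7
gripper_force: 15.0
```

Emit:
carry_out(moves=[[[0, 0, 0, 0, 0, 0, 1], [0, 0, 0, 0, 0, 0, 1], [0, 0, 0, 0, 0, 0, 1], [0, 0, 0, 0, 0, 0.02, 1], [0, 0, 0, 0, 0, 0.1, 1], [0, 0, 0, 0, 0, 0.2, 1], [0, 0, 0, 0, 0, 0.3, 1], [0, 0, 0, 0, 0, 0.4, 1], [0, 0, 0, -0.1, 0.05, 0.4, 1], [0, 0, 0, -0.2, 0.1, 0.4, 1], [0, 0, 0, -0.3, 0.15, 0.4, 1], [0, 0, 0, -0.3, 0.15, 0.4, 1]]])

```text
time: 15.85
tcp_pos: [476.6, -127.0, 211.7]
tcp_rot: [[-0.947, 0.321, -0.006], [0.321, 0.947, 0.003], [0.006, 0.001, -1.0]]
ft_force: [0.6, -0.3, -0.8]
gripper_width: 43.5
gripper_force: 15.0
```

```bash
python3 w.py w11.png wide_holder,443,-106; python3 foot.py w12.png thick_candle 52.5
```

```text
15.85 [ 476.6 -127.   211.7] [[-0.947, 0.321, -0.006], [0.321, 0.947, 0.003], [0.006, 0.001, -1.0]] 43.528993109570436 [ 0.6 -0.3 -0.8] [ 402. -102.  356.]
wide_holder (0.95, [443.3, -108.1], np.float64(0.967), (np.int64(275), np.int64(380), np.int64(128), np.int64(234))) [(0.77, [443.9, -106.2, -2.2])]
16.0 [ 483.5 -129.6  213. ] [[-0.947, 0.322, 0.002], [0.322, 0.947, -0.0], [-0.002, 0.0, -1.0]] 43.453432304872656 [ 0.5  0.  -1.5] [ 408. -104.  357.]
0.6 267 372 243 400 [np.float64(320.0)]
-6 foot top row 250.5 top low row 416.0 foot cols [283. 356.]
-4 foot top row 247.2 top low row 411.9 foot cols [283. 357.]
-2 foot top row 243.9 top low row 407.8 foot cols [283. 357.]
0 foot top row 240.6 top low row 403.6 foot cols [283. 357.]
2 foot top row 237.3 top low row 399.4 foot cols [282. 357.]
4 foot top row 233.9 top low row 395.2 foot cols [282. 357.]
```

Emit:
carry_out(moves=[[[0, 0, 0, -0.102, 0.057, 0, 1], [0, 0, 0, -0.102, 0.057, -0.08, 1], [0, 0, 0, -0.102, 0.057, -0.16, 1], [0, 0, 0, -0.102, 0.057, -0.24, 1], [0, 0, 0, -0.102, 0.057, -0.29, 1], [0, 0, 0, -0.102, 0.057, -0.32, 1], [0, 0, 0, -0.102, 0.057, -0.32, 1], [0, 0, 0, -0.102, 0.057, -0.32, 1], [0, 0, 0, -0.102, 0.057, -0.32, 1]]])

```text
time: 17.0
tcp_pos: [443.0, -107.0, 85.0]
tcp_rot: [[-0.947, 0.322, 0.001], [0.322, 0.947, -0.0], [-0.001, 0.0, -1.0]]
ft_force: [0.4, 0.2, -1.7]
gripper_width: 43.6
gripper_force: 15.0
```

```bash
python3 foot.py w13.png thick_candle 52.5|head -2;  python3 -c "
import cv2
i=cv2.imread('pics/w13.png')[150:300,220:420];cv2.imwrite('pics/c13.png',cv2.resize(i,None,fx=4,fy=4,interpolation=0))"
```

```text
17.0 [ 443. -107.   85.] [[-0.947, 0.322, 0.001], [0.322, 0.947, -0.0], [-0.001, 0.0, -1.0]] 43.56918624960224 [ 0.4  0.2 -1.7] [368. -82. 229.]
0.75 267 373 242 400 [np.float64(320.0)]
```

View pics/c13.png

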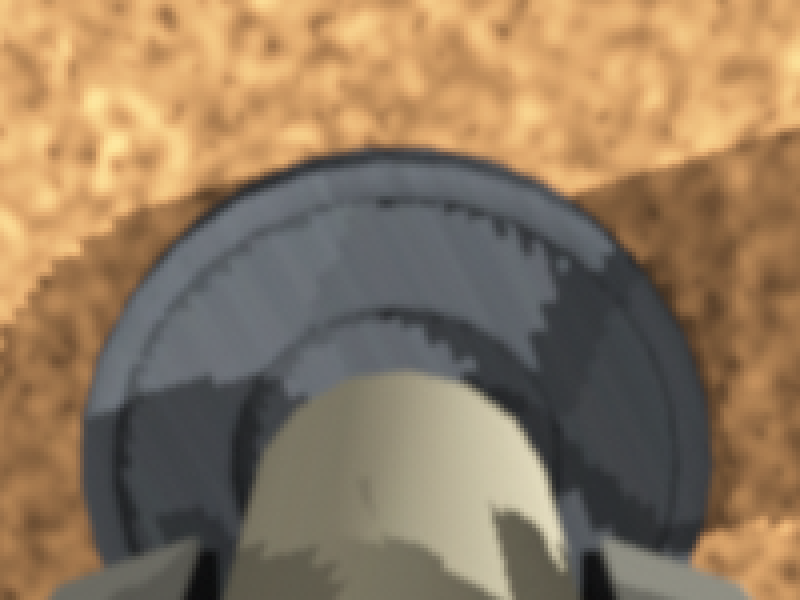

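Recess edge at row 227, candle foot at row 243: about 1 mm of correction, then I'll lower it.

Emit:
carry_out(moves=[[[0, 0, 0, -0.003, 0, 0, 1], [0, 0, 0, -0.003, 0, -0.01, 1], [0, 0, 0, -0.003, 0, -0.02, 1], [0, 0, 0, -0.003, 0, -0.03, 1], [0, 0, 0, -0.003, 0, -0.04, 1], [0, 0, 0, -0.003, 0, -0.045, 1], [0, 0, 0, -0.003, 0, -0.05, 1], [0, 0, 0, -0.003, 0, -0.055, 1], [0, 0, 0, -0.003, 0, -0.058, 1], [0, 0, 0, -0.003, 0, -0.058, 1], [0, 0, 0, -0.003, 0, -0.058, 1]]])

```text
time: 18.2
tcp_pos: [440.9, -106.7, 61.2]
tcp_rot: [[-0.947, 0.322, 0.0], [0.322, 0.947, 0.0], [-0.0, 0.0, -1.0]]
ft_force: [-0.8, 0.3, -1.6]
gripper_width: 43.8
gripper_force: 15.0
```

Emit:
carry_out(moves=[[[0, 0, 0, 0, 0, -0.002, 1], [0, 0, 0, 0, 0, -0.002, 1], [0, 0, 0, 0, 0, -0.002, -1], [0, 0, 0, 0, 0, -0.002, -1], [0, 0, 0, 0, 0, -0.002, -1], [0, 0, 0, 0, 0, -0.002, -1], [0, 0, 0, 0, 0, -0.002, -1], [0, 0, 0, 0, 0, -0.002, -1], [0, 0, 0, 0, 0, 0.1, -1], [0, 0, 0, 0, 0, 0.2, -1], [0, 0, 0, 0, 0, 0.3, -1], [0, 0, 0, 0, 0, 0.42, -1]]])

```text
time: 19.4
tcp_pos: [439.9, -106.6, 230.2]
tcp_rot: [[-0.947, 0.322, -0.002], [0.322, 0.947, -0.0], [0.002, -0.001, -1.0]]
ft_force: [0.9, -0.1, 0.2]
gripper_width: 91.9
gripper_force: 0.0
```

Emit:
carry_out(moves=[[[0, 0, 0, 0.1, 0.05, 0, -1], [0, 0, 0, 0.18, 0.1, 0, -1], [0, 0, 0, 0.26, 0.15, 0, -1], [0, 0, 0, 0.34, 0.2, 0, -1], [0, 0, 0, 0.42, 0.25, 0, -1], [0, 0, 0, 0.45, 0.28, 0, -1], [0, 0, 0, 0.45, 0.28, 0, -1], [0, 0, 0, 0.45, 0.28, 0, -1], [0, 0, 0, 0.45, 0.28, 0, -1]]])

```text
time: 20.3
tcp_pos: [619.9, 4.0, 229.2]
tcp_rot: [[-0.946, 0.324, -0.001], [0.324, 0.946, -0.0], [0.0, -0.001, -1.0]]
ft_force: [0.1, -0.1, -0.1]
gripper_width: 92.2
gripper_force: 0.0
```

```bash
python3 w.py w14.png thick_candle,442,-107 narrow_glass,624,6 wide_glass,455,85
```

```text
20.3 [619.9   4.  229.2] [[-0.946, 0.324, -0.001], [0.324, 0.946, -0.0], [0.0, -0.001, -1.0]] 92.17688388960995 [ 0.1 -0.1 -0.1] [545.  29. 373.]
thick_candle (0.81, [438.4, -109.9], np.float64(0.984), (np.int64(65), np.int64(168), np.int64(25), np.int64(100))) [(0.89, [445.5, -107.6, 7.4])]
narrow_glass (0.7, [621.6, 5.1], np.float64(0.911), (np.int64(291), np.int64(354), np.int64(194), np.int64(278))) [(0.79, [623.3, 8.7, 4.4])]
wide_glass (0.77, [453.2, 84.3], np.float64(0.905), (np.int64(307), np.int64(394), np.int64(0), np.int64(58))) [(0.68, [451.0, 84.4, -2.2])]
```

View pics/w14.png

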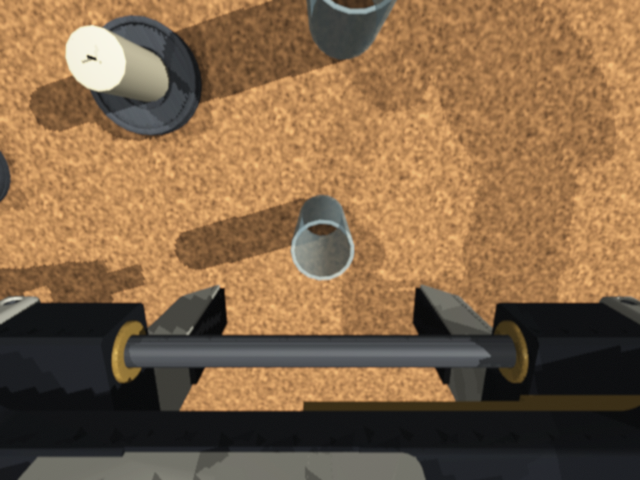

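The thick candle stands in the wide holder (top at (95,58)), and the narrow glass is at (323,250). Grasping the narrow glass.

Emit:
carry_out(moves=[[[0, 0, 0, 0.004, 0.001, -0.1, -1], [0, 0, 0, 0.004, 0.001, -0.2, -1], [0, 0, 0, 0.004, 0.001, -0.3, -1], [0, 0, 0, 0.004, 0.001, -0.348, -1], [0, 0, 0, 0.004, 0.001, -0.348, -1], [0, 0, 0, 0.004, 0.001, -0.348, 1], [0, 0, 0, 0.004, 0.001, -0.348, 1], [0, 0, 0, 0.004, 0.001, -0.348, 1], [0, 0, 0, 0.004, 0.001, -0.348, 1], [0, 0, 0, 0.004, 0.001, -0.348, 1], [0, 0, 0, 0.004, 0.001, -0.348, 1], [0, 0, 0, 0.004, 0.001, -0.348, 1]]], squeeze=15)

```text
time: 21.85
tcp_pos: [622.6, 5.7, 90.2]
tcp_rot: [[-0.947, 0.322, 0.0], [0.322, 0.947, 0.0], [-0.0, 0.0, -1.0]]
ft_force: [-0.7, -0.0, 1.9]
gripper_width: 47.1
gripper_force: 15.0
```

Emit:
carry_out(moves=[[[0, 0, 0, 0, 0, 0, 1], [0, 0, 0, 0, 0, 0, 1], [0, 0, 0, 0, 0, 0, 1], [0, 0, 0, 0, 0, 0.02, 1], [0, 0, 0, 0, 0, 0.1, 1], [0, 0, 0, 0, 0, 0.2, 1], [0, 0, 0, 0, 0, 0.3, 1], [0, 0, 0, 0, 0, 0.4, 1], [0, 0, 0, 0, 0, 0.4, 1]]])

```text
time: 22.75
tcp_pos: [625.1, 5.4, 256.2]
tcp_rot: [[-0.947, 0.322, 0.009], [0.322, 0.947, 0.001], [-0.009, 0.004, -1.0]]
ft_force: [-0.1, -0.5, -2.5]
gripper_width: 47.1
gripper_force: 15.0
```

```bash
python3 foot.py w15.png narrow_glass 90
```

```text
22.75 [625.1   5.4 256.2] [[-0.947, 0.322, 0.009], [0.322, 0.947, 0.001], [-0.009, 0.004, -1.0]] 47.07819378518157 [-0.1 -0.5 -2.5] [549.  30. 400.]
0.93 259 381 223 400 [np.float64(318.0)]
-6 foot top row 230.8 top low row 424.9 foot cols [285. 354.]
-4 foot top row 228.0 top low row 420.8 foot cols [285. 354.]
-2 foot top row 225.1 top low row 416.6 foot cols [285. 354.]
0 foot top row 222.2 top low row 412.4 foot cols [285. 354.]
2 foot top row 219.3 top low row 408.2 foot cols [285. 354.]
4 foot top row 216.4 top low row 404.0 foot cols [285. 354.]
```

Emit:
carry_out(moves=[[[0, 0, 0, -0.04, -0.08, 0, 1], [0, 0, 0, -0.085, -0.17, 0, 1], [0, 0, 0, -0.13, -0.26, 0, 1], [0, 0, 0, -0.18, -0.35, 0, 1], [0, 0, 0, -0.225, -0.44, 0, 1], [0, 0, 0, -0.27, -0.53, 0, 1], [0, 0, 0, -0.32, -0.62, 0, 1], [0, 0, 0, -0.365, -0.71, 0, 1], [0, 0, 0, -0.4, -0.78, 0, 1], [0, 0, 0, -0.414, -0.812, 0, 1], [0, 0, 0, -0.414, -0.812, 0, 1], [0, 0, 0, -0.414, -0.812, 0, 1]]])

```text
time: 24.05
tcp_pos: [457.3, -317.5, 249.1]
tcp_rot: [[-0.947, 0.321, -0.001], [0.321, 0.947, 0.002], [0.001, 0.001, -1.0]]
ft_force: [1.0, -0.2, -1.3]
gripper_width: 47.4
gripper_force: 15.0
```

Emit:
carry_out(moves=[[[0, 0, 0, 0, 0, 0, 1], [0, 0, 0, 0, 0, 0, 1], [0, 0, 0, 0, 0, -0.03, 1], [0, 0, 0, 0, 0, -0.06, 1], [0, 0, 0, 0, 0, -0.09, 1], [0, 0, 0, 0, 0, -0.1, 1], [0, 0, 0, 0, 0, -0.1, 1], [0, 0, 0, 0, 0, -0.1, 1]]])

```text
time: 24.85
tcp_pos: [456.9, -319.3, 210.0]
tcp_rot: [[-0.947, 0.322, 0.0], [0.322, 0.947, -0.0], [-0.0, -0.0, -1.0]]
ft_force: [0.6, 0.0, -1.4]
gripper_width: 47.4
gripper_force: 15.0
```

```bash
python3 w.py w16.png
```

```text
24.85 [ 456.9 -319.3  210. ] [[-0.947, 0.322, 0.0], [0.322, 0.947, -0.0], [-0.0, -0.0, -1.0]] 47.397820228172634 [ 0.6  0.  -1.4] [ 382. -294.  354.]
```

View pics/w16.png

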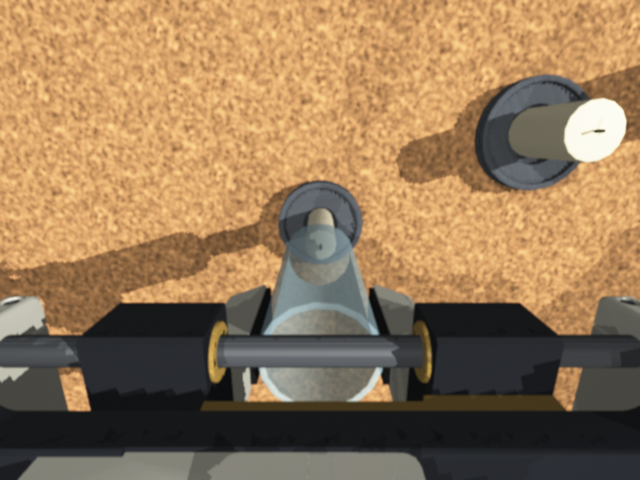

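The glass foot (about (320,254)) is centred over the candle top (about (320,246)). Lowering slowly.

Emit:
carry_out(moves=[[[0, 0, 0, 0, 0, -0.02, 1], [0, 0, 0, 0, 0, -0.04, 1], [0, 0, 0, 0, 0, -0.07, 1], [0, 0, 0, 0, 0, -0.1, 1], [0, 0, 0, 0, 0, -0.13, 1], [0, 0, 0, 0, 0, -0.16, 1], [0, 0, 0, 0, 0, -0.19, 1], [0, 0, 0, 0, 0, -0.21, 1], [0, 0, 0, 0, 0, -0.23, 1], [0, 0, 0, 0, 0, -0.24, 1], [0, 0, 0, 0, 0, -0.25, 1], [0, 0, 0, 0, 0, -0.255, 1]]])

```text
time: 26.1
tcp_pos: [456.9, -319.1, 107.8]
tcp_rot: [[-0.947, 0.322, 0.0], [0.322, 0.947, -0.0], [-0.0, 0.0, -1.0]]
ft_force: [0.0, -0.1, -0.2]
gripper_width: 47.2
gripper_force: 15.0
```

Emit:
carry_out(moves=[[[0, 0, 0, 0, 0, -0.002, 1], [0, 0, 0, 0, 0, -0.003, 1], [0, 0, 0, 0, 0, -0.004, 1], [0, 0, 0, 0, 0, -0.004, 1], [0, 0, 0, 0, 0, -0.004, 1]]])

```text
time: 26.6
tcp_pos: [456.9, -319.1, 106.5]
tcp_rot: [[-0.947, 0.322, 0.0], [0.322, 0.947, -0.0], [-0.0, 0.0, -1.0]]
ft_force: [0.0, -0.1, -0.2]
gripper_width: 47.3
gripper_force: 15.0
```

Emit:
carry_out(moves=[[[0, 0, 0, 0, 0, -0.001, 1], [0, 0, 0, 0, 0, -0.002, 1], [0, 0, 0, 0, 0, -0.002, 1]]])

```text
time: 26.9
tcp_pos: [457.1, -319.3, 106.1]
tcp_rot: [[-0.947, 0.322, 0.001], [0.322, 0.947, -0.0], [-0.001, 0.0, -1.0]]
ft_force: [-0.4, 0.4, 5.8]
gripper_width: 47.0
gripper_force: 15.0
```

Contact (5.8 N), so the glass is on the plate. Releasing and rising, then on toward the wide glass.

Emit:
carry_out(moves=[[[0, 0, 0, 0, 0, 0, -1], [0, 0, 0, 0, 0, 0, -1], [0, 0, 0, 0, 0, 0, -1], [0, 0, 0, 0, 0, 0, -1], [0, 0, 0, 0, 0, 0, -1], [0, 0, 0, 0, 0, 0, -1], [0, 0, 0, 0, 0, 0.06, -1], [0, 0, 0, 0, 0, 0.16, -1], [0, 0, 0, 0, 0, 0.26, -1], [0, 0, 0, 0, 0, 0.34, -1], [0, 0, 0, 0, 0, 0.34, -1], [0, 0, 0, 0, 0, 0.34, -1]]])

```text
time: 28.1
tcp_pos: [457.1, -319.1, 242.0]
tcp_rot: [[-0.947, 0.322, 0.001], [0.322, 0.947, -0.0], [-0.001, 0.0, -1.0]]
ft_force: [0.1, 0.0, -0.8]
gripper_width: 91.9
gripper_force: 0.0
```

```bash
python3 w.py w17.png
```

```text
28.1 [ 457.1 -319.1  242. ] [[-0.947, 0.322, 0.001], [0.322, 0.947, -0.0], [-0.001, 0.0, -1.0]] 91.87002633889736 [ 0.1  0.  -0.8] [ 382. -294.  386.]
```

View pics/w17.png

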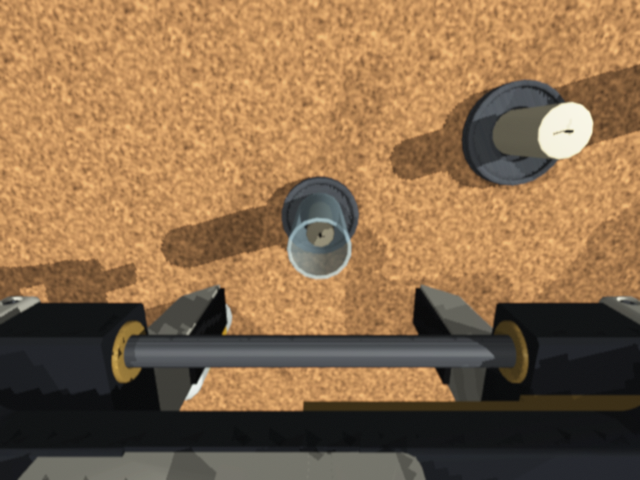

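The narrow glass stands around the slim candle, ring at (319,248) and seated inside the rim. Moving to the wide glass.

Emit:
carry_out(moves=[[[0, 0, 0, 0, 0.1, 0, -1], [0, 0, 0, 0, 0.2, 0, -1], [0, 0, 0, 0, 0.3, 0, -1], [0, 0, 0, 0, 0.4, 0, -1], [0, 0, 0, 0, 0.5, 0, -1], [0, 0, 0, 0, 0.6, 0, -1], [0, 0, 0, -0.005, 0.7, 0, -1], [0, 0, 0, -0.005, 0.8, 0, -1], [0, 0, 0, -0.005, 0.9, 0, -1], [0, 0, 0, -0.005, 0.97, 0, -1], [0, 0, 0, -0.005, 1, 0, -1], [0, 0, 0, -0.005, 1, 0, -1]]])

```text
time: 29.35
tcp_pos: [454.3, 82.0, 240.5]
tcp_rot: [[-0.948, 0.319, -0.002], [0.319, 0.948, -0.001], [0.002, -0.001, -1.0]]
ft_force: [0.7, -0.7, -0.5]
gripper_width: 92.2
gripper_force: 0.0
```

Emit:
carry_out(moves=[[[0, 0, 0, 0, 0.01, 0, -1], [0, 0, 0, 0, 0.01, 0, -1], [0, 0, 0, 0, 0.01, 0, -1]]])

```text
time: 29.65
tcp_pos: [454.9, 83.7, 241.5]
tcp_rot: [[-0.946, 0.324, -0.0], [0.324, 0.946, -0.0], [-0.0, -0.0, -1.0]]
ft_force: [0.3, -0.2, 0.3]
gripper_width: 92.1
gripper_force: 0.0
```

```bash
python3 w.py w18.png wide_glass,455,85
```

```text
29.65 [454.9  83.7 241.5] [[-0.946, 0.324, -0.0], [0.324, 0.946, -0.0], [-0.0, -0.0, -1.0]] 92.0931087158891 [ 0.3 -0.2  0.3] [380. 109. 386.]
wide_glass (0.76, [453.8, 84.1], np.float64(0.808), (np.int64(277), np.int64(363), np.int64(181), np.int64(285))) [(0.94, [449.6, 84.0, 1.6])]
```

Emit:
carry_out(moves=[[[0, 0, 0, -0.002, -0.001, -0.1, -1], [0, 0, 0, -0.002, -0.001, -0.2, -1], [0, 0, 0, -0.002, -0.001, -0.27, -1], [0, 0, 0, -0.002, -0.001, -0.33, -1], [0, 0, 0, -0.002, -0.001, -0.357, -1], [0, 0, 0, -0.002, -0.001, -0.357, -1], [0, 0, 0, -0.002, -0.001, -0.357, 1], [0, 0, 0, -0.002, -0.001, -0.357, 1], [0, 0, 0, -0.002, -0.001, -0.357, 1], [0, 0, 0, -0.002, -0.001, -0.357, 1], [0, 0, 0, -0.002, -0.001, -0.357, 1], [0, 0, 0, -0.002, -0.001, -0.357, 1]]], squeeze=20)

```text
time: 31.0
tcp_pos: [454.7, 84.6, 99.4]
tcp_rot: [[-0.947, 0.322, 0.001], [0.322, 0.947, 0.001], [-0.001, 0.001, -1.0]]
ft_force: [-0.2, -1.7, 6.7]
gripper_width: 66.7
gripper_force: 20.0
```

Emit:
carry_out(moves=[[[0, 0, 0, 0, 0, 0, 1], [0, 0, 0, 0, 0, 0, 1], [0, 0, 0, 0, 0, 0, 1], [0, 0, 0, 0, 0, 0.02, 1], [0, 0, 0, 0, 0, 0.1, 1], [0, 0, 0, 0, 0, 0.2, 1], [0, 0, 0, 0, 0, 0.3, 1], [0, 0, 0, 0, 0, 0.35, 1], [0, 0, 0, 0, 0, 0.35, 1], [0, 0, 0, 0, 0, 0.35, 1]]])

```text
time: 32.0
tcp_pos: [453.7, 84.5, 238.7]
tcp_rot: [[-0.947, 0.322, 0.0], [0.322, 0.947, 0.0], [-0.0, 0.0, -1.0]]
ft_force: [-0.6, -0.7, -2.4]
gripper_width: 66.6
gripper_force: 20.0
```

```bash
python3 foot.py w19.png wide_glass 99
```

```text
32.0 [453.7  84.5 238.7] [[-0.947, 0.322, 0.0], [0.322, 0.947, 0.0], [-0.0, 0.0, -1.0]] 66.59475702236969 [-0.6 -0.7 -2.4] [379. 110. 383.]
0.88 235 405 208 400 [np.float64(320.0)]
-6 foot top row 215.0 top low row 445.0 foot cols [274. 365.]
-4 foot top row 212.2 top low row 441.0 foot cols [274. 365.]
-2 foot top row 209.4 top low row 437.0 foot cols [274. 365.]
0 foot top row 206.5 top low row 432.9 foot cols [274. 366.]
2 foot top row 203.7 top low row 428.9 foot cols [274. 366.]
4 foot top row 200.8 top low row 424.8 foot cols [273. 366.]
```

Emit:
carry_out(moves=[[[0, 0, 0, 0, -0.06, 0, 1], [0, 0, 0, -0.01, -0.15, 0, 1], [0, 0, 0, -0.02, -0.24, 0, 1], [0, 0, 0, -0.025, -0.33, 0, 1], [0, 0, 0, -0.03, -0.41, 0, 1], [0, 0, 0, -0.032, -0.46, 0, 1], [0, 0, 0, -0.032, -0.479, 0, 1], [0, 0, 0, -0.032, -0.479, 0, 1], [0, 0, 0, -0.032, -0.479, 0, 1], [0, 0, 0, -0.032, -0.479, -0.03, 1], [0, 0, 0, -0.032, -0.479, -0.06, 1], [0, 0, 0, -0.032, -0.479, -0.06, 1]]])

```text
time: 33.3
tcp_pos: [440.5, -105.4, 213.4]
tcp_rot: [[-0.947, 0.32, -0.003], [0.32, 0.947, 0.001], [0.003, -0.0, -1.0]]
ft_force: [-0.7, 0.8, -2.0]
gripper_width: 67.0
gripper_force: 20.0
```

```bash
python3 w.py w20.png
```

```text
33.3 [ 440.5 -105.4  213.4] [[-0.947, 0.32, -0.003], [0.32, 0.947, 0.001], [0.003, -0.0, -1.0]] 67.03250252515166 [-0.7  0.8 -2. ] [366. -80. 358.]
```

View pics/w20.png

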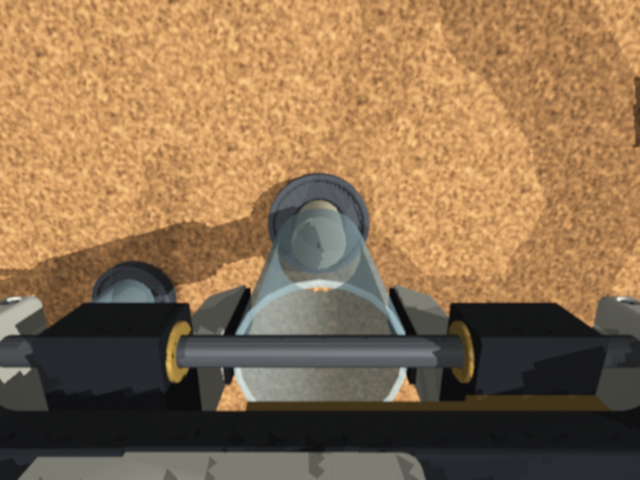

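The glass foot ring surrounds the candle top at (320,240), centred. Lowering.

Emit:
carry_out(moves=[[[0, 0, 0, 0, 0, 0, 1], [0, 0, 0, 0, 0, -0.02, 1], [0, 0, 0, 0, 0, -0.04, 1], [0, 0, 0, 0, 0, -0.07, 1], [0, 0, 0, 0, 0, -0.1, 1], [0, 0, 0, 0, 0, -0.13, 1], [0, 0, 0, 0, 0, -0.16, 1], [0, 0, 0, 0, 0, -0.19, 1], [0, 0, 0, 0, 0, -0.21, 1], [0, 0, 0, 0, 0, -0.23, 1], [0, 0, 0, 0, 0, -0.24, 1], [0, 0, 0, 0, 0, -0.245, 1]]])

```text
time: 34.55
tcp_pos: [441.2, -107.1, 116.4]
tcp_rot: [[-0.947, 0.322, -0.0], [0.322, 0.947, 0.0], [0.0, -0.0, -1.0]]
ft_force: [-0.1, 0.2, -2.8]
gripper_width: 66.8
gripper_force: 20.0
```

Emit:
carry_out(moves=[[[0, 0, 0, 0, 0, -0.002, 1], [0, 0, 0, 0, 0, -0.004, 1], [0, 0, 0, 0, 0, -0.005, 1], [0, 0, 0, 0, 0, -0.005, 1], [0, 0, 0, 0, 0, -0.005, 1]]])

```text
time: 35.05
tcp_pos: [441.7, -107.2, 115.5]
tcp_rot: [[-0.947, 0.322, 0.001], [0.322, 0.947, 0.0], [-0.001, 0.0, -1.0]]
ft_force: [-1.9, -0.2, 5.4]
gripper_width: 67.0
gripper_force: 20.0
```

Contact again. Releasing, then rising.

Emit:
carry_out(moves=[[[0, 0, 0, 0, 0, 0, -1], [0, 0, 0, 0, 0, 0, -1], [0, 0, 0, 0, 0, 0, -1], [0, 0, 0, 0, 0, 0, -1], [0, 0, 0, 0, 0, 0, -1], [0, 0, 0, 0, 0, 0, -1], [0, 0, 0, 0, 0, 0.06, -1], [0, 0, 0, 0, 0, 0.16, -1], [0, 0, 0, 0, 0, 0.26, -1], [0, 0, 0, 0, 0, 0.36, -1], [0, 0, 0, 0, 0, 0.36, -1], [0, 0, 0, 0, 0, 0.36, -1]]])

```text
time: 36.25
tcp_pos: [441.7, -107.0, 259.4]
tcp_rot: [[-0.947, 0.322, 0.002], [0.322, 0.947, 0.0], [-0.002, 0.001, -1.0]]
ft_force: [-0.3, 0.2, -0.5]
gripper_width: 91.9
gripper_force: 0.0
```

```bash
python3 w.py w21.png
python3 - <<'E'
from h import *
a=cv2.imread('pics/w21.png'); s=capture('scene')[:,:,::-1]
cv2.imwrite('pics/c21.png',np.hstack([cv2.resize(a[100:380,80:420],(400,330)),cv2.resize(s[170:300,100:257],(400,330))]))
E
```

```text
36.25 [ 441.7 -107.   259.4] [[-0.947, 0.322, 0.002], [0.322, 0.947, 0.0], [-0.002, 0.001, -1.0]] 91.89352978461218 [-0.3  0.2 -0.5] [366. -82. 403.]
```

View pics/c21.png

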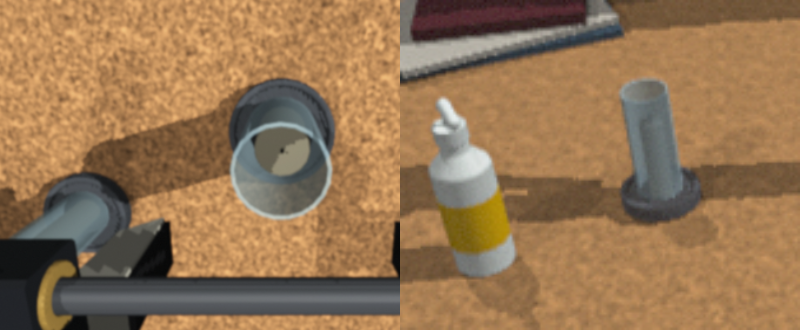

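The left crop shows the wide glass upright around the thick candle on its plate. The right crop shows the narrow glass upright in the small holder, with the lotion bottle undisturbed. Handing in.

```bash
python3 -c "
from cell import job; print(job.finish_job())"
```

```text
the job is handed in; nothing more can be done
None
```

Both lamps are made up and handed in at about 36 s: each candle was stood in its recess first, then its glass was lowered over it, with contact around 6 N, and the matchbox, remote and lotion bottle were not touched.

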